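# Set the portion-length stop and clamp it, hand kept on it

### The arm

A 6-joint arm with a two-finger parallel gripper is mounted at the origin on a cart in front of the work surface, level with it; the furniture and walls round the work are solid. World frame = base frame: x ahead of the robot, y to its left, z up, the work surface at z = 0. Lengths are in m, angles in degrees, forces in N, time in s.
With the tool pointing down it reaches from about 0.35 to 0.875 m from the base axis. Payload 4.2 kg.
Tool frame: the origin (TCP) lies on the front face of the gripper's body, between the roots of the fingers; the fingertips stand finger_overhang ahead of it and the grasp point (between the pads) lies 51 mm ahead of it (finger_overhang is the distance from the TCP to the fingertips, in m); z points along the fingers, y is the line along which they close (so a half turn about z gives the same grasp; the last joint's range is limited). The gripper opens to 87 mm and grips with 3 to 60 N. Pads are 19 mm wide; open, the fingers measure 117 mm over their backs; the gripper's body (75 mm by 190 mm) begins 51 mm behind the grasp point.
Start: joints at [-57.319, 22.042, 0.453, 0, -68.411, -14.817], TCP at [0.192, -0.595, 0.292] pointing down, gripper open.
Joint ranges: [-179.83, 179.83], [-69.29, 118.12], [-61.27, 80.66], [-181.25, 117.63], [-171.15, -9.14], [-177.46, 177.46]. Speed limits (degrees/s): [159.86, 159.86, 180, 180, 180, 180].

### API

Orientations are given as a 3x3 rotation matrix whose columns are the frame's x, y, z axes.
In Python, from station import sense, capture, camera_model, finish_job, finger_overhang gives the robot as it stands. The module is installed in compiled form; this text tells all that it offers.
- The arm moves only by the tool jog_arm, never from a script. Its argument "rows" is a list that holds one entry, the list of rows, each a list of 4 numbers: the shift along the tool's x, y, z in m, then the turn about the tool's z in rad. A call has 1 to 20 rows; each row shifts and turns the commanded pose from where the row before left it, along the tool's axes as they then stand; what a row does not reach is not made up. A row lasts 1/8 s, in which the tool goes at most 62.5 mm and 10.7 degrees, less where a joint would pass 70% of its speed; a pose out of reach is approached as far as the arm can. A call is refused whole if a number of a shift passes 0.0625 or a number of a turn 0.188, either way. A call with a gripper value outside its range is refused whole. "claw" is the opening, from 0 (shut) to 1 (fully open), set as the call begins (left out, the last holds). The fingers move at their own pace and stop on an object; the grip force is fixed at half the most. Time passes only in rows, so rows that do not move let the fingers close. It gives the time, the measured TCP pose, the force, the opening and the grip force at its end, in the units of the state.
- sense(): the state, without advancing time (a new reading comes with each control period).
- capture(name): name is "scene" or "top" or "wrist"; returns the picture (480x640x3 uint8, red, green, blue); there is no depth.
- camera_model(name): a dict with "fovy" (degrees; the focal length in pixels is half the picture's height over the tangent of half this angle, whatever the lens; pixels are square), "cx", "cy" (the principal point, pixels), "k1" (the pictures are not rectified: a ray, as slopes to the right and down, at radius r is drawn at 1 + k1 r^2 times it, then the intrinsics apply), "eye" and "rotation" of the camera in the world. Camera axes: x right, y down, z forward; pixel columns grow to the right and rows downward; lengths in m; the calibration is good to about 2 mm. A picture is of the moment at which its call begins: read the wrist's pose just before it. camera_model takes no time and is no camera call; for the wrist camera it gives the pose at the moment of the call.
- finish_job(): hands the job in; it is judged then, once.
The state is a dict: "time_s": time; "joints": joint angles; "joint_velocities": joint speeds; "effort": joint torques, N m; "tcp_pos": TCP position; "ee_rot": TCP orientation; "wrist_force": force on the tool from outside, world axes, zero at the start; "moment": the same for the moment, N m; "gripper_width": opening from 0.0 (shut) to 1.0 (fully open); "gripper_force": force on a finger pad.
Only numpy, scipy, OpenCV 4.12 (cv2) and the standard library are available. Lean on these libraries where they do the work, as an engineer would, in place of code of your own. Each camera call takes 0.05 s, during which the arm holds its last target. There are 200 camera calls.

### The job

Set the portion-length guide: slide its spring-returned stop bar out until the pointer on the stop plate lines up with the index clip on the scale rail, and hold it there; then, still holding it at that mark, swing the cam lever fully closed along the bar. Finish with the bar still held at the mark by your fingers and the lever closed: do not let go, and leave the other things on the table where they are.

Things in the scene. Friction and masses are not known exactly. Their poses are not given: they have to be found in the camera images.
- guide: Portion-length guide fixed to the table. Origin: on the table surface, under the bar's centre line. Its x axis runs along the bar in the direction in which the bar slides out (away from the robot), y to the left (lever side), z up. Steel base plate 5 mm thick, x -115..205, y -120..70 mm. Aluminium sleeve x -50..35, y -21..21, up to z 60 mm. Hinge ears of the lever x 10..34, up to y 39, z 58 mm. Scale rail x 87..197, y -111..-97, up to z 25 mm.
- stop_slide (a joint): How far the bar has been slid out of its sleeve, m: 0 fully in (start), 0.07 fully out, moving along the guide's +x. A return spring pulls it in with 1.6 N at 0 rising to 4.4 N at 0.07, so it goes back when not held. Only pushing on the near face of the stop plate, or gripping the bar, slides it out.
- stop_bar: The sliding steel bar with its stop plate, one piece, an L seen from above. Its origin coincides with the guide's origin when fully in and moves with the bar; same axes. Bar: 16 mm wide (y -8..8), x -102..103, z 30..48 mm. Stop plate across the bar's far end, standing upright: x 95..103, y -75 (right) to 13, z 14..66 mm; its near face is x = 95 mm. Between the sleeve (x 35) and this face there are 60 mm of free bar when fully in.
- stop_pointer (a point): End of the thin dark pointer tongue (3 mm thick, 10 tall) on the right end of the stop plate: at x 99, y -88, z 40 mm in the stop_bar frame. Moves with the bar.
- index_clip: Small dark index clip fixed on the scale rail, with a thin blade (3 mm thick) that points left at the bar's pointer. The clip does not move; where it sits along the rail differs from start to start (the bar must come out about 30 to 52 mm). Origin at table height on the bar's centre line, level with the blade along the bar; axes as the guide's. Clip 16x18 mm, to z 42 mm.
- index_pointer (a point): Tip of the index clip's blade, 90 mm to the right of the bar's centre line, z 40 mm; axes as the guide's. The mark is met when stop_pointer and this tip have the same x along the guide.
- cam_lever (a joint): Angle of the black cam lever, rad: 0 closed (lying along the left side of the bar, against its stop), 0.33 fully open; starts open at 0.25 to 0.31 (left face at the tip then about 55 to 61 mm left of the bar's centre line). Hinge axis is vertical, at x 25, y 31 mm in the guide frame. Stiff hinge (about 0.12 N m, some 1.5 N at the tip), stays where left. Not linked to the bar: it does not hold the bar by itself.
- lever_tip (a point): Outer (left) face of the lever at its free end, mid-height (z 40 mm), 115 mm from the hinge. Lever 12 mm thick, z 29..51 mm. Closed, its left face is at y 26 mm and its tip at x 140 mm in the guide frame, so bar and closed lever together measure 34 mm across (y -8..26).
- deli_a: Bystander, to be left alone: deli cup with blue snap lid, about 80 mm across, 59 tall, left of the guide; origin at the centre of its underside.
- shaker: Bystander, to be left alone: salt shaker, 44 mm across, 90 tall, right of the guide's sleeve; origin at the centre of its underside.
- tape_roll: Bystander, to be left alone: white label roll lying flat, 62 mm across, 28 tall, right of the guide's rail; origin at the centre of its underside.
- spoon: Bystander, to be left alone: serving spoon, 241 mm long, lying right of the guide; origin at the centre of its underside.
- deli_b: Bystander, to be left alone: deli cup with clear lid, about 80 mm across, 59 tall, on the left of the table; origin at the centre of its underside.
- sauce_cup: Bystander, to be left alone: small clear sauce cup, 65 mm across, 33 tall, on the left of the table; origin at the centre of its underside.
- squeezer: Bystander, to be left alone: squeeze bottle, 50 mm across, 196 tall, at the back left; origin at the centre of its underside.
- block: Bystander, to be left alone: slotted aluminium ticket block, 32x92x30 mm, on the right of the table; origin at the centre of its underside.

How it is judged:
By the outcome, as a careful person would: the job done as asked, in the order asked, and still so for the second after the job is handed in, while the arm keeps its last pose, push and grip.
It also fails if it takes over 32 s, if anything falls off the work surface, if the arm or the gripper's body presses on something with over 40 N, if the wrist force passes 120 N, or if a joint passes its speed limit or range.

## Working session

There is one attempt and no reset: what is moved stays moved. The work goes in short steps, Python scripts to look and compute and a tool call to move; the robot and the scene stay as the last step left them, time stands still between calls to the robot, and variables do not carry over. Pictures are saved under pics/ and viewed, at most 10 in all, crops included, and the job is handed in when it is done.

Besides the shell and the picture viewer there is one more tool, called after "Call:" by a JSON object that holds its "op" and its "data". jog_arm: Moves the arm, as the interface text tells. Its arguments: {"type":"object","properties":{"rows":{"type":"array"},"claw":{"type":"number"}},"required":["rows"]}

```bash
mkdir -p pics
python3 - <<'E'
from station import *
import cv2
print(finger_overhang if not callable(finger_overhang) else finger_overhang()); s=sense(); print(s)
for n in("scene","top"):
    cv2.imwrite(f"pics/{n}0.png",capture(n)[:,:,::-1]); print(n,camera_model(n))
print(camera_model("wrist"))
E
```

```text
0.0697
{'time_s': 0.0, 'joints': array([-5.73180551e+01,  2.20896909e+01,  3.78936701e-01, -2.86527162e-02,
       -6.84102507e+01, -1.48175454e+01]), 'joint_velocities': array([-0.00736456, -0.01830946,  0.01808465, -0.02762974,  0.03698695,
        0.0418274 ]), 'effort': array([ 4.69152801e-04, -3.90664387e+01,  1.87402260e+01,  4.21988860e+00,
        1.09869184e-02, -1.76593398e-04]), 'tcp_pos': array([ 0.19162049, -0.59442222,  0.29116582]), 'ee_rot': array([[-9.51841744e-01, -3.06588868e-01, -7.48987199e-04],
       [-3.06589769e-01,  9.51839586e-01,  2.02862636e-03],
       [ 9.09614049e-05,  2.16056307e-03, -9.99997662e-01]]), 'wrist_force': array([-0.45823024, -0.81280684,  0.39333802]), 'moment': array([ 0.00965048,  0.03216878, -0.01422669]), 'gripper_force': 0.0, 'gripper_width': 0.9999987224703487}
scene {'fovy': 48.596000631670556, 'cx': 330.2380598746039, 'cy': 233.82006077058682, 'k1': 0.051631007229334835, 'eye': array([-0.76383541,  0.65754445,  0.96699455]), 'rotation': array([[-0.41442856, -0.48932321,  0.76734071],
       [-0.90983801,  0.20324928, -0.36177966],
       [ 0.02106574, -0.84808757, -0.52943716]])}
top {'fovy': 51.67126978916714, 'cx': 324.2688961362641, 'cy': 244.1316508699026, 'k1': 0.018910942430765083, 'eye': array([0.41312554, 0.02485243, 1.35686335]), 'rotation': array([[ 0.01456943, -0.99598115,  0.08837017],
       [-0.99972875, -0.01290398,  0.01938836],
       [-0.01817011, -0.08862868, -0.99589899]])}
{'fovy': 65.1141078012241, 'cx': 310.8167773364764, 'cy': 244.49936426141429, 'k1': -0.004668914317049654, 'eye': array([ 0.11904937, -0.6178877 ,  0.38384022]), 'rotation': array([[-0.30696282,  0.91549269,  0.26009031],
       [ 0.95172016,  0.29481737,  0.08550706],
       [ 0.00160195,  0.27378068, -0.96179082]])}
```

View pics/top0.png

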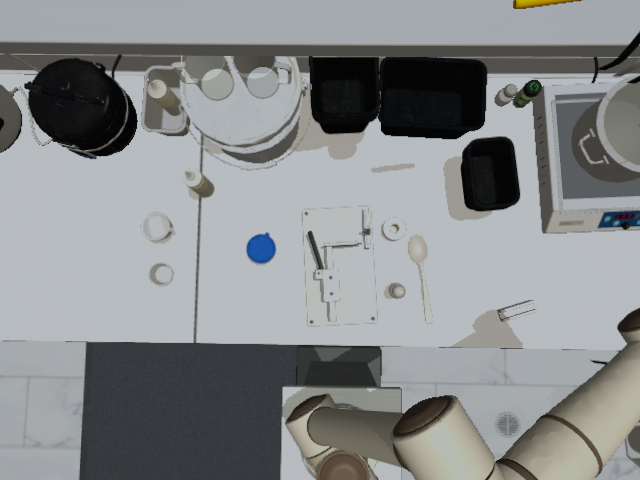

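View pics/scene0.png

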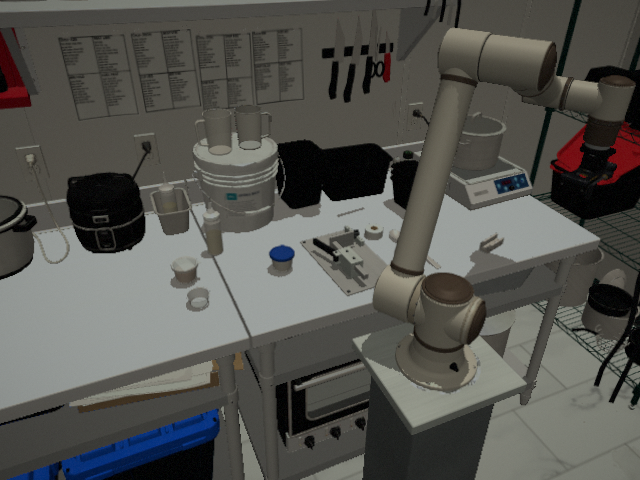

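The top view shows the guide plate, with corners near (303,208), (371,205), (378,323) and (308,326). The lever is open at (310,233)–(322,268), the rail and clip are near (367,231), and the bar's axis runs from (332,318) to (328,245). The scene view confirms the layout, with the arm off to the right.

```bash
cat > h.py <<'E'
from station import *
import numpy as np, cv2
def K(m):
    f=240/np.tan(np.radians(m["fovy"]/2)); return np.array([[f,0,m["cx"]],[0,f,m["cy"]],[0,0,1]]),np.array([m["k1"],0,0,0,0.])
def ray(m,px,z):
    k,d=K(m); u=cv2.undistortPoints(np.array(px,float).reshape(-1,1,2),k,d)[:,0]
    r=np.c_[u,np.ones(len(u))]@m["rotation"].T; e=m["eye"]
    return e+r*((z-e[2])/r[:,2])[:,None]
def proj(m,P):
    k,d=K(m); R=m["rotation"].T
    return cv2.projectPoints(np.array(P,float).reshape(-1,1,3),cv2.Rodrigues(R)[0],-R@m["eye"],k,d)[0][:,0]
E
python3 - <<'E'
from h import *
m=camera_model("top")
P=ray(m,[(303,208),(371,205),(378,323),(308,326)],.005); print(P.round(4))
Q=np.array([(205,70),(205,-120),(-115,-120),(-115,70)])/1e3
W=P[:,:2]; q=Q-Q.mean(0); w=W-W.mean(0)
th=np.arctan2((q[:,0]*w[:,1]-q[:,1]*w[:,0]).sum(),(q*w).sum())
R=np.array([[np.cos(th),-np.sin(th)],[np.sin(th),np.cos(th)]]); t=W.mean(0)-R@Q.mean(0)
print(np.degrees(th),t,(R@Q.T).T+t-W)
print("over", R@[.07,.0]+t)
s=sense();print(np.degrees(np.arctan2(s["ee_rot"][1,0],s["ee_rot"][0,0])))
E
```

```text
[[ 0.6324  0.1113  0.005 ]
 [ 0.6429 -0.0759  0.005 ]
 [ 0.3217 -0.0967  0.005 ]
 [ 0.3107  0.0919  0.005 ]]
3.503096723669897 [0.43047171 0.02985579] [[-0.00155246  0.0009532 ]
 [-0.00044583 -0.00150921]
 [ 0.00128638 -0.00029006]
 [ 0.00071191  0.00084607]]
over [0.50034092 0.03413297]
-162.14397184270533
```

Call:
{"op": "jog_arm", "data": {"rows": [[[0, 0, 0, 0.125], [0, 0, 0, 0.125], [-0.025, 0.043, 0.003, 0], [-0.025, 0.043, 0.003, 0], [-0.025, 0.043, 0.003, 0], [-0.025, 0.043, 0.003, 0], [-0.025, 0.043, 0.003, 0], [-0.025, 0.043, 0.003, 0], [-0.025, 0.043, 0.003, 0], [-0.025, 0.043, 0.003, 0], [-0.025, 0.043, 0.003, 0], [-0.025, 0.043, 0.003, 0], [-0.025, 0.043, 0.003, 0], [-0.025, 0.043, 0.003, 0], [-0.025, 0.043, 0.003, 0], [-0.025, 0.043, 0.003, 0], [0, 0, 0, 0], [0, 0, 0, 0]]], "claw": 1}}

```text
time_s: 2.35
tcp_pos: [0.5034, 0.0276, 0.2497]
ee_rot: [[-0.998, -0.062, -0.002], [-0.062, 0.998, -0.0], [0.002, -0.0, -1.0]]
wrist_force: [-0.1, 0.3, -0.0]
gripper_width: 0.996
gripper_force: 0.0
```

Run:
```python
from h import *
import pickle
s=sense(); m=camera_model("wrist"); im=capture("wrist"); cv2.imwrite("pics/w1.png",im[:,:,::-1]); pickle.dump((m,im),open("w1.pkl","wb"))
print(s["time_s"],s["tcp_pos"],s["ee_rot"].round(4),s["wrist_force"])
th=np.radians(3.5);R=np.array([[np.cos(th),-np.sin(th)],[np.sin(th),np.cos(th)]]);t=np.array([.4305,.0299])
for n,p in dict(c1=(205,70,5),c2=(205,-120,5),c3=(-115,-120,5),ptr=(99,-88,40),pr=(95,-75,66),pl=(95,13,66),sl=(35,-21,60)).items():
    p=np.array(p)/1e3; w=np.r_[R@p[:2]+t,p[2]]; print(n,proj(m,w).round())
```

```text
2.35 [0.50340042 0.02755472 0.2497033 ] [[-9.981e-01 -6.200e-02 -1.600e-03]
 [-6.200e-02  9.981e-01 -4.000e-04]
 [ 1.600e-03 -3.000e-04 -1.000e+00]] [-0.08120824  0.30626119 -0.01548344]
c1 [[387. 352.]]
c2 [[199. 351.]]
c3 [[167.  -9.]]
ptr [[215. 263.]]
pr [[224. 269.]]
pl [[337. 270.]]
sl [[292. 191.]]
```

View pics/w1.png

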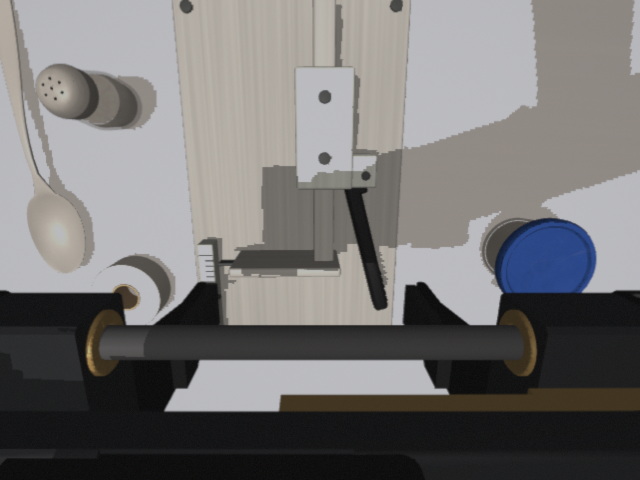

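The wrist view shows the bar and sleeve vertical near column 324, the plate at row 268 (columns 230–340), and the lever from (350,190) to (378,305). The pointer is near (225,262). The fingers hide the clip, so the camera on the far side of the hand would be better. I'll check whether joint 6 allows a half turn.

Run:
```python
from h import *
import pickle
print(sense()["joints"].round(1))
m,_=pickle.load(open("w1.pkl","rb"))
# bar/plate cues: sleeve holes on axis (z60), sleeve right edge, base-plate edges
print(ray(m,[(324.5,97),(324,158)],.06).round(4)); print(ray(m,[(182.5,150),(209,300),(406,100),(393,300)],.005).round(4))
```

```text
[  21.6   12.5  -19.9   -0.   -57.8 -108. ]
[[0.3991 0.0304 0.06  ]
 [0.4409 0.0331 0.06  ]]
[[ 0.4443 -0.0885  0.005 ]
 [ 0.5851 -0.067   0.005 ]
 [ 0.3916  0.1005  0.005 ]
 [ 0.5738  0.1118  0.005 ]]
```

Call:
{"op": "jog_arm", "data": {"rows": [[[0, 0, 0, -0.185], [0, 0, 0, -0.185], [0, 0, 0, -0.185], [0, 0, 0, -0.185], [0, 0, 0, -0.185], [0, 0, 0, -0.185], [0, 0, 0, -0.185], [0, 0, 0, -0.185], [0, 0, 0, -0.185], [0, 0, 0, -0.185], [0, 0, 0, -0.185], [0, 0, 0, -0.185], [0, 0, 0, -0.185], [0, 0, 0, -0.185], [0, 0, 0, -0.185], [0, 0, 0, -0.185], [0, 0, 0, -0.185], [0, 0, 0, 0], [0, 0, 0, 0]]]}}

```text
time_s: 4.78
tcp_pos: [0.5036, 0.027, 0.2504]
ee_rot: [[0.998, 0.061, 0.0], [0.061, -0.998, 0.0], [0.0, -0.0, -1.0]]
wrist_force: [-0.7, 0.8, 0.7]
gripper_width: 1.004
gripper_force: 0.0
```

Run:
```python
from h import *
import pickle
s=sense(); m=camera_model("wrist"); im=capture("wrist"); cv2.imwrite("pics/w2.png",im[:,:,::-1]); pickle.dump((m,im),open("w2.pkl","wb"))
print(s["time_s"],s["tcp_pos"],s["ee_rot"].round(4),s["joints"].round(1))
```

```text
4.775 [0.50362443 0.02697783 0.25040375] [[ 9.981e-01  6.150e-02  1.000e-04]
 [ 6.150e-02 -9.981e-01  1.000e-04]
 [ 1.000e-04 -1.000e-04 -1.000e+00]] [ 21.5  12.4 -19.8  -0.  -57.7  72. ]
```

View pics/w2.png

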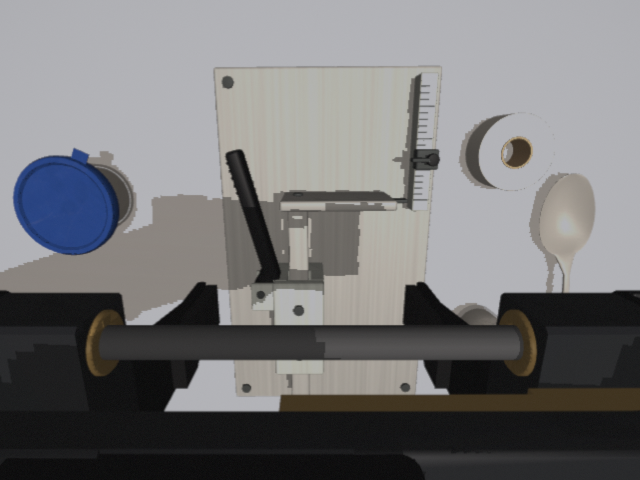

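The clip sits at (428,159) with its blade reaching left to about (394,159). The pointer tongue is near (400,201) and the plate's top edge runs along row 205 (columns 281–397). The lever tip is near (235,155). I'll zoom in to measure.

Run:
```python
import cv2
im=cv2.imread("pics/w2.png")[140:220,360:450]
cv2.imwrite("pics/w2c.png",cv2.resize(im,None,fx=6,fy=6,interpolation=cv2.INTER_NEAREST))
```

```text
(no output)
```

View pics/w2c.png

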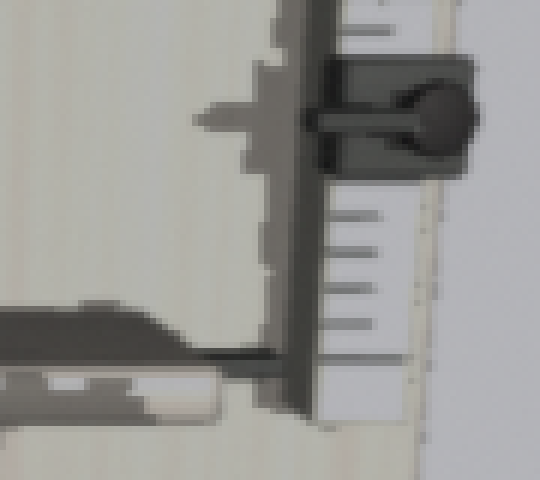

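Run:
```python
from h import *
import pickle
m,im=pickle.load(open("w2.pkl","rb"))
C=ray(m,[(215,68),(441,67),(236,396),(416,396)],.005)[:,:2]
d=C[0]-C[1]; print("far edge len",np.linalg.norm(d),"yaw",np.degrees(np.arctan2(-d[0],d[1])))
L=ray(m,[(282,206),(397,206)],.066); d=L[0]-L[1];print("plate yaw",np.degrees(np.arctan2(-d[0],d[1])),np.linalg.norm(d[:2]))
for th in (3.5,3.7):
    a=np.radians(th);R=np.array([[np.cos(a),-np.sin(a)],[np.sin(a),np.cos(a)]])
    o=(C[0]+C[1])/2-R@[.205,-.025]
    g=lambda px,z:((ray(m,[px],z)[0,:2]-o)@R*1e3).round(1)
    print(th,o,"plate topmid",g((396,205.3),.066),"near edge",g((340,210.5),.066),"left",g((281,206),.066),"ptr",g((406,201),.045),g((406,200),.04),"blade",g((411,159.3),.045),g((411,159.3),.04))
    print("hole",g((298,310),.06),"levertip",g((235,153),.051),g((227,155),.04),"tcp",(sense()["tcp_pos"][:2]-o)@R*1e3)
```

```text
far edge len 0.1865253464882578 yaw 3.7932336788742864
plate yaw 3.5472855318083227 0.0856343834973826
3.5 [0.42759571 0.03298497] plate topmid [100.9 -74.3] near edge [ 96.9 -32.7] left [100.3  11.3] ptr [100.7 -86.9] [100.6 -88.1] blade [133.2 -88.5] [132.9 -89.8]
hole [12.6 -0.4] levertip [138.   46.4] [136.1  54.9] tcp [ 75.61356807 -10.47866334]
3.7 [0.42755355 0.03226532] plate topmid [100.7 -73.9] near edge [ 96.9 -32.3] left [100.4  11.7] ptr [100.4 -86.5] [100.4 -87.7] blade [133.  -88.2] [132.7 -89.5]
hole [12.7  0.3] levertip [138.3  46.6] [136.4  55.2] tcp [ 75.66504526 -10.02710888]
```

Call:
{"op": "jog_arm", "data": {"rows": [[[0, -0.017, 0, 0], [0, -0.016, 0.025, 0], [0, 0, 0.035, 0], [0, 0, 0.035, 0], [0, 0, 0.025, 0], [0, 0, 0.008, 0], [0, 0, 0, 0], [0, 0, 0, 0]]]}}

```text
time_s: 5.82
tcp_pos: [0.5025, 0.061, 0.1234]
ee_rot: [[0.998, 0.065, 0.002], [0.065, -0.998, 0.001], [0.002, -0.001, -1.0]]
wrist_force: [-0.4, 0.1, 0.7]
gripper_width: 0.999
gripper_force: 0.0
```

Call:
{"op": "jog_arm", "data": {"rows": [[[0.005, 0, 0, 0], [0.005, 0, 0, 0], [0.005, 0, 0, 0], [0.005, 0, 0, 0], [0.005, 0, 0, 0], [0.005, 0, 0, 0], [0.005, 0, 0, 0], [0.004, 0, 0, 0], [0.003, 0, 0, 0], [0, 0, 0, 0], [0, 0, 0, 0], [0, 0, 0, 0]]]}}

```text
time_s: 7.32
tcp_pos: [0.5435, 0.0632, 0.1222]
ee_rot: [[0.998, 0.065, -0.0], [0.065, -0.998, -0.0], [-0.0, 0.0, -1.0]]
wrist_force: [-2.6, -1.1, 0.5]
gripper_width: 1.002
gripper_force: 1.2
```

Run:
```python
from h import *
import pickle
s=sense(); m=camera_model("wrist"); im=capture("wrist"); cv2.imwrite("pics/w3.png",im[:,:,::-1]); pickle.dump((m,im),open("w3.pkl","wb"))
print(s["time_s"],s["tcp_pos"],s["ee_rot"].round(4),s["wrist_force"])
```

```text
7.325 [0.5435186  0.06318586 0.12215482] [[ 9.979e-01  6.510e-02 -2.000e-04]
 [ 6.510e-02 -9.979e-01 -1.000e-04]
 [-2.000e-04  1.000e-04 -1.000e+00]] [-2.59641935 -1.12173031  0.50104361]
```

View pics/w3.png

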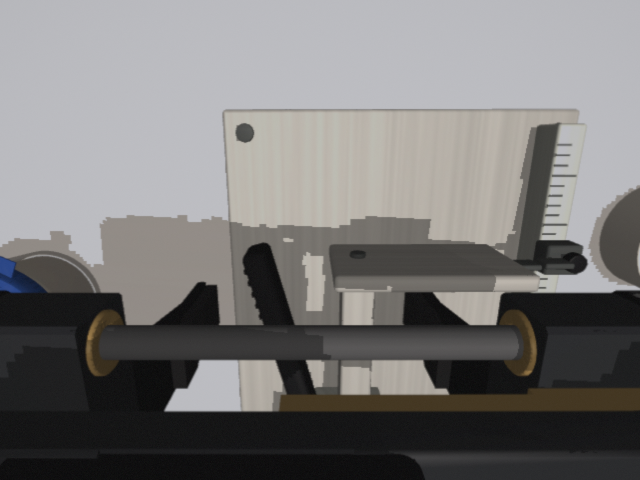

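The finger is pushing the plate (force 2.6 N). The plate's top edge is at row 280, and the pointer and blade meet near (535,264). I'll zoom in.

Run:
```python
import cv2
im=cv2.imread("pics/w3.png")[225:297,500:596]
cv2.imwrite("pics/w3c.png",cv2.resize(im,None,fx=8,fy=8,interpolation=cv2.INTER_NEAREST).clip(0,127)*2)
```

```text
(no output)
```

View pics/w3c.png

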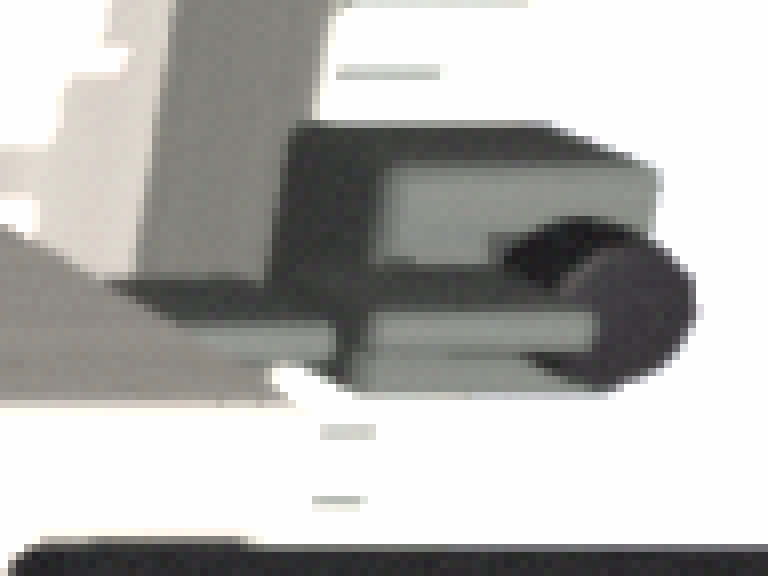

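Pointer strip centre is at crop row 340 and the blade strip at 330, so the pointer is about 0.6 mm short. I'll nudge it and check intensity profiles.

Call:
{"op": "jog_arm", "data": {"rows": [[[0.0006, 0, 0, 0], [0, 0, 0, 0], [0, 0, 0, 0], [0, 0, 0, 0]]]}}

```text
time_s: 7.88
tcp_pos: [0.5441, 0.0632, 0.1222]
ee_rot: [[0.998, 0.065, -0.0], [0.065, -0.998, -0.0], [-0.0, 0.0, -1.0]]
wrist_force: [-3.8, -2.5, 0.9]
gripper_width: 0.999
gripper_force: 1.6
```

Run:
```python
from h import *
import pickle
s=sense(); im=capture("wrist"); cv2.imwrite("pics/w4.png",im[:,:,::-1])
print(s["time_s"],s["tcp_pos"],s["wrist_force"])
o=pickle.load(open("w3.pkl","rb"))[1]
for a in(o,im):
    g=a.mean(2); print("ptr  ",g[256:274,532:540].mean(1).round().astype(int)); print("blade",g[256:274,548:560].mean(1).round().astype(int))
```

```text
7.875 [0.54411287 0.0632335  0.1221706 ] [-3.84162056 -2.48951641  0.90666685]
ptr   [ 35  34  34  34  31  29  29  30  35  54  68  74  74  70  71 111 140 139]
blade [68 61 38 31 32 33 34 41 62 71 74 71 64 62 68 70 71 70]
ptr   [ 36  34  33  34  32  30  30  32  36  53  68  74  73  69  61  76 111 132]
blade [68 68 62 38 31 32 32 34 40 60 71 74 71 65 65 69 70 71]
```

Call:
{"op": "jog_arm", "data": {"rows": [[[0.0002, 0, 0, 0], [0, 0, 0.006, 0], [0, 0, 0.006, 0], [0, 0, 0.006, 0], [0, 0, 0.006, 0], [0, 0, 0.004, 0], [0, 0, 0, 0], [0, 0, 0, 0], [0, 0, 0, 0]]]}}

```text
time_s: 9.05
tcp_pos: [0.5439, 0.0632, 0.0938]
ee_rot: [[0.998, 0.065, -0.001], [0.065, -0.998, -0.0], [-0.001, 0.0, -1.0]]
wrist_force: [-2.9, 0.1, -2.5]
gripper_width: 1.0
gripper_force: 1.6
```

Run:
```python
from h import *
for i in range(3):
    s=sense(); im=capture("wrist"); t=capture("top"); print(s["time_s"],s["tcp_pos"],s["wrist_force"])
cv2.imwrite("pics/w5.png",im[:,:,::-1]);cv2.imwrite("pics/t5.png",t[:,:,::-1])
a=cv2.resize(im[200:320,:],(800,150)); b=cv2.resize(t[190:340,270:420],(600,600),interpolation=cv2.INTER_CUBIC)
a=cv2.resize(im[230:300,440:640],(800,280)); b=cv2.resize(t[200:280,290:390],(400,320),interpolation=cv2.INTER_CUBIC); c=cv2.resize(im,(400,320))
cv2.imwrite("pics/m5.png",np.vstack([a,np.hstack([b,c])])[:,:,::-1])
```

```text
9.05 [0.54392522 0.06319876 0.09384101] [-2.86681414  0.09681406 -2.4635218 ]
9.15 [0.54391467 0.06319561 0.09392124] [-3.55813889  0.62329311 -2.29049967]
9.25 [0.54401892 0.06319509 0.09399964] [-3.98161018 -0.23407878 -1.65057154]
```

View pics/m5.png

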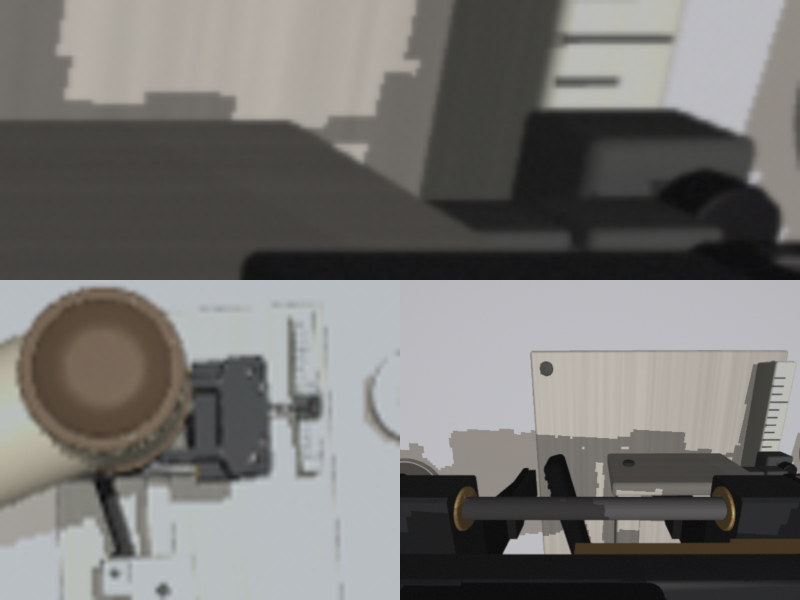

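The pointer strip (525,238) and blade strip (655,238) in the upper zoom are level, so the bar is at the mark with about 3 N on the plate. Next I'll centre over the bar and lever pair and close in steps.

Call:
{"op": "jog_arm", "data": {"rows": [[[0, 0.002, 0, 0], [0, 0.002, 0, 0], [0, 0.002, 0, 0], [0, 0.002, 0, 0], [0, 0.002, 0, 0], [0, 0.002, 0, 0], [0, 0.002, 0, 0], [0, 0, 0, 0], [0, 0, 0, 0]]], "claw": 0.9}}

```text
time_s: 10.48
tcp_pos: [0.5456, 0.0494, 0.0945]
ee_rot: [[0.998, 0.065, 0.001], [0.065, -0.998, -0.0], [0.001, 0.0, -1.0]]
wrist_force: [-3.1, 1.8, 1.4]
gripper_width: 0.901
gripper_force: 1.4
```

Call:
{"op": "jog_arm", "data": {"rows": [[[0, 0, 0, 0], [0, 0, 0, 0], [0, 0, 0, 0], [0, 0, 0, 0]]], "claw": 0.65}}

```text
time_s: 10.98
tcp_pos: [0.5452, 0.0492, 0.0941]
ee_rot: [[0.998, 0.065, -0.0], [0.065, -0.998, -0.0], [-0.0, 0.0, -1.0]]
wrist_force: [-2.1, -0.3, 0.2]
gripper_width: 0.659
gripper_force: 1.9
```

Call:
{"op": "jog_arm", "data": {"rows": [[[0, 0, 0, 0], [0, 0, 0, 0], [0, 0, 0, 0], [0, 0, 0, 0]]], "claw": 0.46}}

```text
time_s: 11.48
tcp_pos: [0.5452, 0.0493, 0.0941]
ee_rot: [[0.998, 0.065, -0.0], [0.065, -0.998, -0.0], [-0.0, 0.0, -1.0]]
wrist_force: [-1.4, -0.5, -0.2]
gripper_width: 0.465
gripper_force: 2.1
```

Run:
```python
from h import *
for i in range(2):
    s=sense(); im=capture("wrist"); print(s["time_s"],s["tcp_pos"],s["wrist_force"],s["gripper_width"],s["gripper_force"])
cv2.imwrite("pics/w6.png",im[:,:,::-1])
a=cv2.resize(im[230:300,440:640],(800,280)); c=cv2.resize(im[200:450,150:550],(500,320))
cv2.imwrite("pics/m6.png",np.vstack([a,np.hstack([c,np.zeros((320,300,3),np.uint8)])])[:,:,::-1])
```

```text
11.475 [0.54520812 0.04928479 0.09414973] [-1.36939067 -0.49946809 -0.16716029] 0.46463894970989733 2.121629504399607
11.525 [0.54522408 0.04929579 0.09417519] [-2.66439887 -0.71680678 -0.4284879 ] 0.4629530240571688 2.1249974714010023
```

View pics/m6.png

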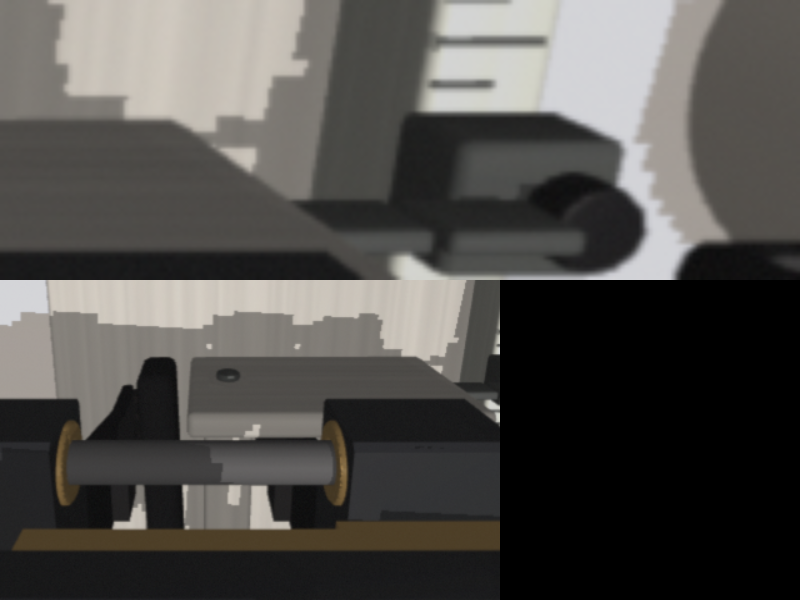

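Pointer and blade strips are still level (row about 242 in the zoom) and the lever is nearly closed. Final squeeze next.

Call:
{"op": "jog_arm", "data": {"rows": [[[0, 0, 0, 0], [0, 0, 0, 0], [0, 0, 0, 0], [0, 0, 0, 0], [0, 0, 0, 0], [0, 0, 0, 0]]], "claw": 0.2}}

```text
time_s: 12.32
tcp_pos: [0.5451, 0.049, 0.0942]
ee_rot: [[0.998, 0.065, -0.001], [0.065, -0.998, -0.0], [-0.001, 0.0, -1.0]]
wrist_force: [-2.7, -4.8, -0.6]
gripper_width: 0.371
gripper_force: 30.6
```

Run:
```python
from h import *
for i in range(2):
    s=sense(); im=capture("wrist"); print(s["time_s"],s["tcp_pos"],s["wrist_force"],s["gripper_width"],s["gripper_width"]*87,s["gripper_force"])
cv2.imwrite("pics/w7.png",im[:,:,::-1])
a=cv2.resize(im[230:300,440:640],(800,280)); c=cv2.resize(im[200:450,150:550],(500,320))
cv2.imwrite("pics/m7.png",np.vstack([a,np.hstack([c,np.zeros((320,300,3),np.uint8)])])[:,:,::-1])
```

```text
12.325 [0.54513952 0.04903258 0.09415591] [-2.70722766 -4.83010587 -0.59537944] 0.370929482940961 32.270865015863606 30.573316732188687
12.375 [0.54512188 0.04905321 0.09413386] [-1.16205801 -4.49301521 -0.60827853] 0.3741963351687448 32.555081159680796 30.573228715220466
```

View pics/m7.png

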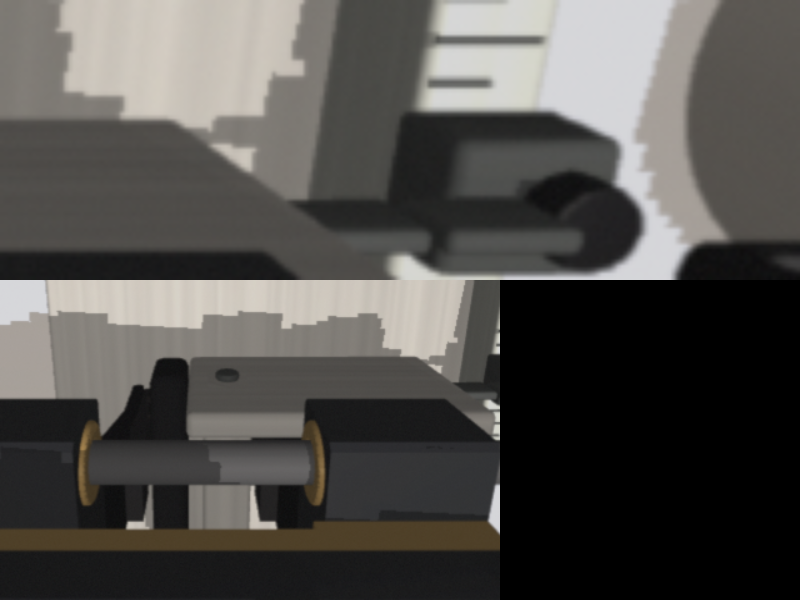

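The zoom shows the pointer and blade strips level. The lever lies along the bar, and the fingers grip the pair with 30.6 N at about 32.5 mm opening. I'll hand it in.

```bash
python3 -c "
from station import *
print(finish_job())"
```

```text
the job is handed in; nothing more can be done
None
```

I slid the bar out until the pointer lined up with the index clip, level in the last wrist picture. I then closed the lever along the bar and handed the job in at about 12.4 s, with the fingers still gripping bar and lever at about 30 N.

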